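# Lay out the cork gift set around the purse

### The arm

A 6-joint arm with a two-finger parallel gripper is mounted at the origin on the work surface. World frame = base frame: x ahead of the robot, y to its left, z up, the work surface at z = 0. Lengths are in mm, angles in rad, forces in N, time in s.
With the tool pointing down it reaches from about 275 to 750 mm from the base axis. Payload 10.2 kg.
Tool frame: the origin (TCP) lies between the finger pads; the fingertips stand 11 mm ahead of it and the grasp point (between the pads) lies 8 mm behind it; z points along the fingers, y is the line along which they close (so a half turn about z gives the same grasp; the last joint's range is limited). The gripper opens to 85 mm and grips with 20 to 120 N. Pads are 22 mm wide; open, the fingers measure 114 mm over their backs; the gripper's body (76 mm by 85 mm) begins 54 mm behind the grasp point. The pads swing forward as they close: fully open they stand 13 mm farther back than shut.
Start: joints at [-1.528, 0.313, 1.498, -0, 1.331, -0.223], TCP at [137.894, -506.573, 242.294] pointing down, gripper open.
Joint ranges: [-2.94, 2.94], [-0.97, 2.17], [0.19, 2.56], [-1.23, 4.37], [0.02, 3.11], [-2.88, 2.88]. Speed limits (rad/s): [2.39, 2.39, 3.01, 3.14, 3.14, 3.14].

### API

Orientations are given as a unit quaternion [w, x, y, z].
In Python, from rig import sense, eyes, finish_job gives the robot as it stands.
- The arm moves only by the shell command python3 -m jog 'ROWS' [FORCE]. ROWS is JSON, a list of rows, each a list of 7 numbers: the shift along the tool's x, y, z in m, then the turn, a rotation vector about the tool's x, y, z in rad, then the finger opening in m, from 0 to 0.0854. In form: [[dx, dy, dz, rx, ry, rz, gripper], ...]. A call has 1 to 5 rows; each row shifts and turns the commanded pose from where the row before left it, along the tool's axes as they then stand; what a row does not reach is not made up. A row lasts 1/10 s, in which the tool goes at most 50 mm and 8.59 degrees, less where a joint would pass 70% of its speed; a pose out of reach is approached as far as the arm can. A call is refused whole if a number of a shift passes 0.05 or a number of a turn 0.15, either way. A call with a gripper value outside its range is refused whole. The fingers move at their own pace and stop on an object; FORCE is the grip in N (left out, the last holds). Time passes only in rows, so rows that do not move let the fingers close. It gives the time, the measured TCP pose, the force, the opening and the grip force at its end, in the units of the state.
- sense(): the state, without advancing time (a new reading comes with each control period).
- eyes.capture(name): name is "side" or "top"; returns the picture (420x560x3 uint8, red, green, blue); there is no depth.
- eyes.calibration(name): a dict with "fx", "fy", "cx", "cy" (pixels), "cam_to_world" (4x4, takes a point from camera to world coordinates). Camera axes: x right, y down, z forward; pixel columns grow to the right and rows downward; lengths in mm; the calibration is good to about 2 mm. A picture is of the moment at which its call begins. calibration takes no time and is no camera call.
- finish_job(): hands the job in; it is judged then, once.
The state is a dict: "time_s": time; "joints": joint angles; "dq": joint speeds; "tau": joint torques, N m; "eef_pos": TCP position; "ee_rot": TCP orientation; "force": force on the tool from outside, world axes, zero at the start; "wrist_torque": the same for the moment, N m; "grip_width": opening from 0.0 (shut) to 1.0 (fully open); "grip_force": force on a finger pad.
Only numpy, scipy, OpenCV 4.12 (cv2) and the standard library are available. Lean on these libraries where they do the work, as an engineer would, in place of code of your own. Each camera call takes 0.05 s, during which the arm holds its last target. There are 200 camera calls.

### The job

Make up the gift set on the cream insert of the open gift case, around the cork purse already lying there: the glasses case behind the purse, centred on it and parallel to it, and the natural-cork card case to the left of the purse, level with it and lying front to back, each leaving a gap of about 30 mm to the purse. Then lay the key fob lengthwise in line with the glasses case, to the left of it and centred behind the card case, and set the round coin tin in the middle of the top of the card case. Left and behind are as seen from the robot, with the case's lid at the back; everything lies flat and right way up, and the purse, the blue card case, the spare purse and the tape dispenser stay where they are.

Things in the scene. Friction and masses are not known exactly. Their poses are not given: they have to be found in the camera images.
- gift_case: fixed dark green clamshell gift case lying open. Origin on the bench under the middle of the front half (242 x 358 mm). Its flat cream insert, 234 (x) by 350 (y) mm, is 44 mm above the bench; a 4 mm rim stands 6 mm above that. The lid, a hollow tray 50 mm high, lies behind it, centred at x = 245 mm; nothing goes in it. +x to the back (lid), +y left seen from the robot; turned under 0.15 rad
- purse: natural cork purse, flat, 95 (x) by 180 (y) by 26 (z) mm, loose on the cream insert in its front right part; a brass stud on the front half of its top. Origin at the centre of its underside; +x to the back (lid), +y to the left, within 0.06 rad of the case's axes. It stays where it is
- glasses_case: hard glasses case, natural cork with rounded edges and a dark seam, 156 (x, its length) by 58 (y) by 40 (z) mm; origin at the centre of its underside. Lies at the start on the 3 mm green craft mat, its length within about 0.3 rad of the world x axis.
- card_case: flat natural-cork card case, 100 (x, its length) by 64 (y) by 14 (z) mm; origin at the centre of its underside. On the green mat at the start, its length within about 0.3 rad of the world x axis. Either end may point to the back.
- key_fob: key fob, 100 mm long (x): natural-cork strap 28 mm wide (y), 9 mm thick, from x = -50 to 12 mm, then a steel clamp 29 mm wide and at the +x end a flat steel split ring. Origin at the underside in the middle of the 100 mm, on the strap: grip there. On the 3 mm green mat at the start, its length within 0.3 rad of world x. The ring may point either way
- coin_tin: round steel coin tin with a cork top, 60 mm across and 22 mm high, a 4 mm wide brass catch for looks at its +x side; origin at the centre of its underside. On the green mat at the start.
- blue_card_case: card case of blue cork, 100 by 64 by 14 mm, belonging to another order; origin at the centre of its underside. On the green mat among the others. Stays where it is.
- spare_purse: another natural cork purse, 95 (x) by 180 (y) by 26 mm, lying on the bench beside the work; origin at the centre of its underside. Stays where it is.
- tape_dispenser: black desk tape dispenser with a roll, 160 (x) by 60 (y) mm, 96 mm high, standing on the bench beside the work; origin at the centre of its underside. Stays where it is.

How it is judged (in metres and radians):
At the end, for the whole second after the job is handed in: Glasses case and card case centred on the purse, 30 mm gap, each 15 mm either way; fob in line with both, 16 mm; all parallel or square to the purse within 9 degrees, flat on the insert; tin on the card case within 12 mm of its centre; purse moved under 12 mm; all right way up, at rest (x of glasses_case in the frame of purse between 0.0915 and 0.1215 m and y of glasses_case in the frame of purse between -0.015 and 0.015 m and x of card_case in the frame of purse between -0.015 and 0.015 m and y of card_case in the frame of purse between 0.137 and 0.167 m and y of key_fob in the frame of glasses_case between -0.016 and 0.016 m and y of key_fob in the frame of card_case between -0.016 and 0.016 m and x of key_fob in the frame of purse above 0.07 m and y of key_fob in the frame of purse above 0.1 m and horizontal distance between coin_tin and card_case below 0.012 m and z of coin_tin in the frame of card_case between 0.009 and 0.019 m and angle between the x axis of each of glasses_case, key_fob and the y axis of purse, either way round below 0.16 rad and angle between the x axis of card_case and the x axis of purse, either way round below 0.16 rad and z of glasses_case in the frame of gift_case between 0.039 and 0.049 m and z of card_case in the frame of gift_case between 0.039 and 0.049 m and z of key_fob in the frame of gift_case between 0.039 and 0.049 m and angle between each of glasses_case, card_case, key_fob, coin_tin's own z axis and vertical below 0.08 rad and linear speed of each of glasses_case, card_case, key_fob, coin_tin below 0.02 m/s and distance of purse from where it was at the start of the episode below 0.012 m); the robot touches nothing.
It fails at once if the purse in the case is moved more than 12 mm (distance of purse from where it was at the start of the episode above 0.012 m).
It fails at once if the blue card case is moved more than 12 mm (distance of blue_card_case from where it was at the start of the episode above 0.012 m).
It fails at once if the spare purse is moved more than 12 mm (distance of spare_purse from where it was at the start of the episode above 0.012 m).
It fails at once if the tape dispenser is moved more than 12 mm (distance of tape_dispenser from where it was at the start of the episode above 0.012 m).
It also fails if it takes over 109 s, if anything falls off the work surface, if the arm or the gripper's body presses on something with over 40 N, if the wrist force passes 120 N, or if a joint passes its speed limit or range.

## Working session

There is one attempt and no reset: what is moved stays moved. The work goes in short steps, Python scripts to look and compute and a shell command to move; the robot and the scene stay as the last step left them, time stands still between calls to the robot, and variables do not carry over. Pictures are saved under pics/ and viewed, at most 14 in all, crops included, and the job is handed in when it is done.

```bash
mkdir -p pics; ls; python3 - <<'E'
from rig import sense, eyes
import cv2
for n in("top","side"):
    cv2.imwrite(f"pics/{n}0.png",cv2.resize(eyes.capture(n)[:,:,::-1],(800,600),interpolation=cv2.INTER_CUBIC))
    print(n,eyes.calibration(n))
print(sense())
E
```

```text
pics
top {'fx': 500.42716915290737, 'fy': 500.42716915290737, 'cx': 287.070461245472, 'cy': 210.6459807566803, 'cam_to_world': array([[-7.25841366e-03, -9.85634810e-01,  1.68734514e-01,
         2.45155928e+02],
       [-9.99891149e-01,  4.98615964e-03, -1.38862584e-02,
         6.59694707e+00],
       [ 1.28454424e-02, -1.68816939e-01, -9.85563715e-01,
         1.58425350e+03],
       [ 0.00000000e+00,  0.00000000e+00,  0.00000000e+00,
         1.00000000e+00]])}
side {'fx': 480.6338436856813, 'fy': 480.6338436856813, 'cx': 276.78281426260844, 'cy': 209.5583161164961, 'cam_to_world': array([[-9.71155308e-01, -1.12753394e-01,  2.10104829e-01,
         2.65801445e+02],
       [-2.38094866e-01,  5.06469922e-01, -8.28733403e-01,
         1.06720393e+03],
       [-1.29692726e-02, -8.54853724e-01, -5.18706958e-01,
         7.27689707e+02],
       [ 0.00000000e+00,  0.00000000e+00,  0.00000000e+00,
         1.00000000e+00]])}
{'time_s': 0.1, 'joints': array([-1.52839168e+00,  3.13382552e-01,  1.49836309e+00, -9.94850764e-06,
        1.33099972e+00, -2.23426526e-01]), 'dq': array([-6.10472390e-05, -1.79685184e-03, -2.81013034e-03,  5.52897486e-04,
        1.41348866e-03, -1.43984322e-03]), 'tau': array([ 1.84547789e-03, -4.12900972e+01, -2.60138690e+01, -1.66597215e-04,
        3.02896071e-03, -1.48213879e-06]), 'eef_pos': array([ 137.88641712, -506.34220883,  241.79743289]), 'ee_rot': array([-5.74433708e-04,  9.91179399e-01,  1.32525722e-01,  4.72838837e-05]), 'force': array([ 0.05075633, -0.37838329, -0.08116991]), 'wrist_torque': array([-0.01081905,  0.04858047, -0.02439394]), 'grip_force': 0.0, 'grip_width': 1.0004096851949404}
```

View pics/top0.png

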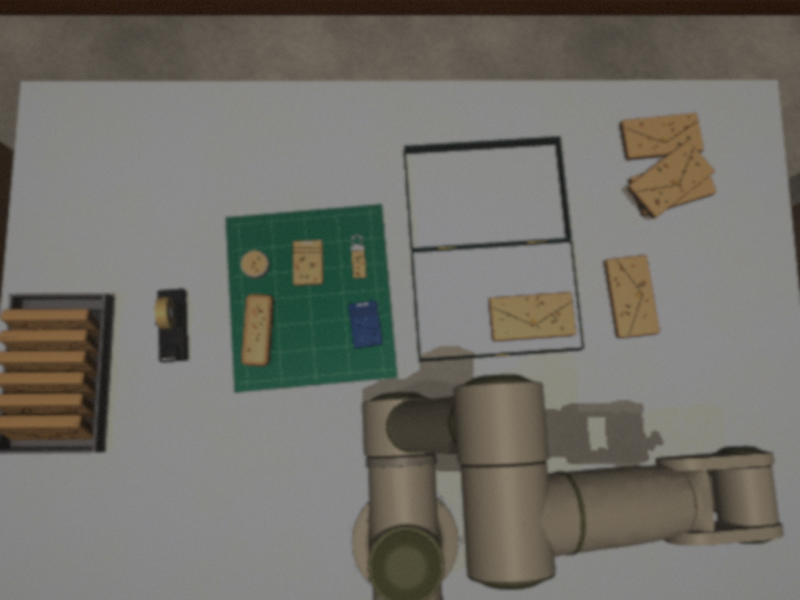

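View pics/side0.png

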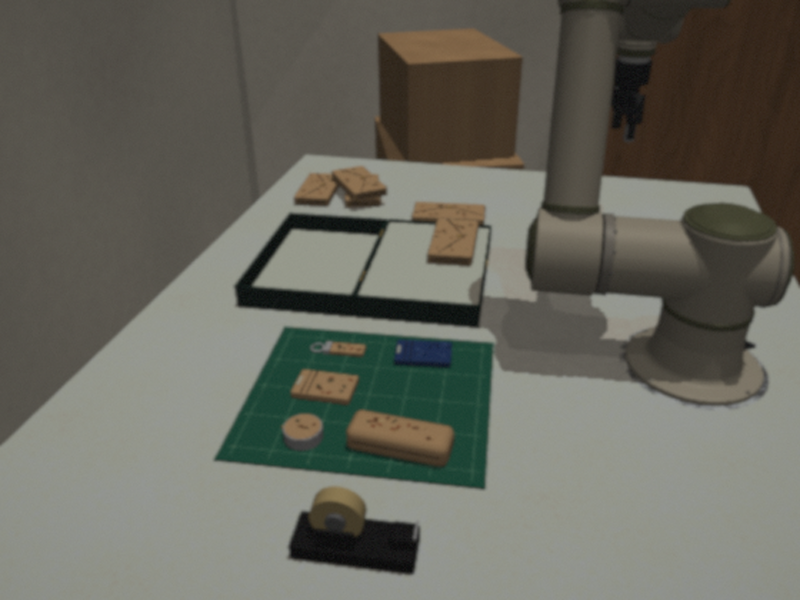

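The top view (800 px wide) shows the tin (254,263), card case (307,263), fob (358,258), glasses case (257,330), blue case (365,323) and purse (532,316). The arm is clear of all of them. Next I'll enlarge this region.

```bash
python3 - <<'E'
import cv2
im=cv2.imread("pics/top0.png")
a=cv2.resize(im[220:380,225:400],None,fx=3.7,fy=3.7,interpolation=cv2.INTER_CUBIC);a=cv2.convertScaleAbs(a,alpha=1.7)
b=cv2.resize(im[235:365,400:600],None,fx=4,fy=4,interpolation=cv2.INTER_CUBIC);b=cv2.convertScaleAbs(b,alpha=1.3)
cv2.imwrite("pics/a.png",a);cv2.imwrite("pics/b.png",b);print(a.shape,b.shape)
E
```

```text
(592, 648, 3) (520, 800, 3)
```

View pics/a.png

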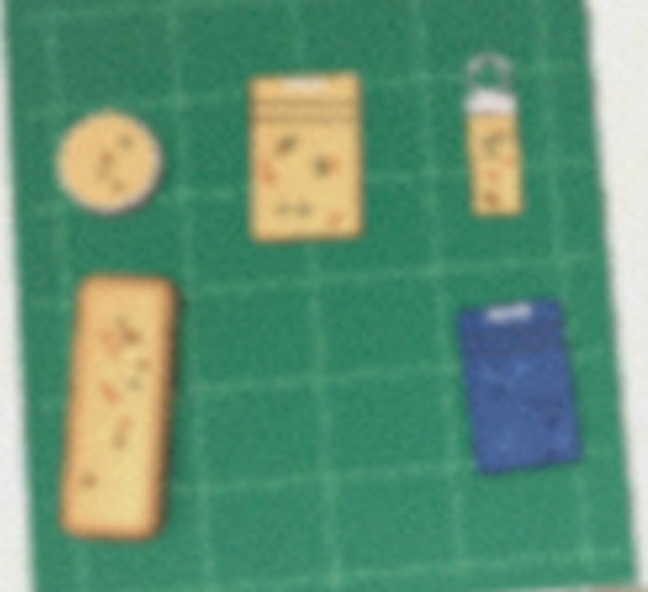

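View pics/b.png

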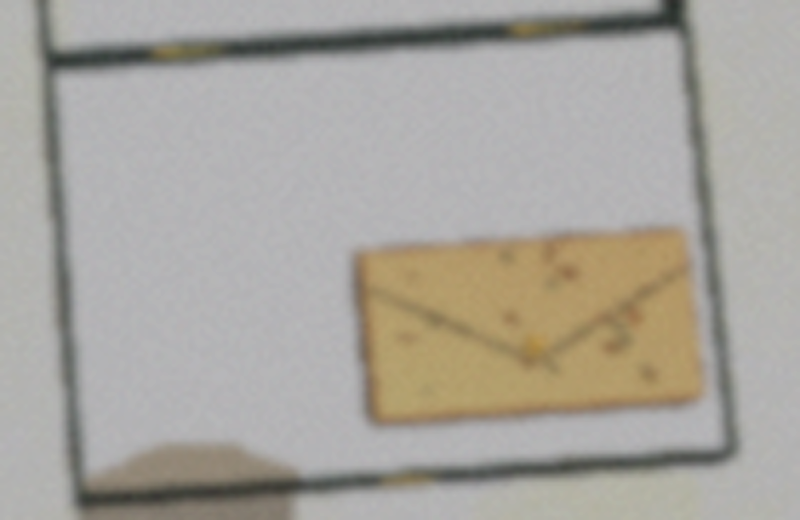

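Crop a: tin centre (108,160), card case corners (253,75)…(363,240), fob from (490,55) to (497,214), glasses case (80,275)…(160,538). Crop b: purse top corners (367,252), (685,230), (703,400), (380,422).

```bash
cat > h.py <<'E'
import numpy as np
from rig import eyes
def world(px,z,cam="top"):
    c=eyes.calibration(cam);T=c["cam_to_world"];out=[]
    for u,v in px:
        d=T[:3,:3]@[(u-c["cx"])/c["fx"],(v-c["cy"])/c["fy"],1];o=T[:3,3]
        out.append((o+d*(z-o[2])/d[2])[:2])
    return np.array(out)
def crop(px,x0,y0,k,s=1/0.7):
    p=np.array([x0,y0])+(np.array(px,float)+.5)/k-.5
    return (p+.5)/s-.5
E
python3 - <<'E'
from h import *
np.set_printoptions(precision=1,suppress=True)
A=lambda p,z:world(crop(p,225,220,3.7),z)
B=lambda p,z:world(crop(p,400,235,4),z)
def rect(n,w):
    # order tl,tr,br,bl ; x axis = up
    f=(w[0]+w[1])/2;b=(w[3]+w[2])/2;l=(w[0]+w[3])/2;r=(w[1]+w[2])/2
    a=np.arctan2(*(f-b)[::-1]);e=l-r;a2=np.arctan2(-e[0],e[1])
    print(n,w.mean(0),"len",np.linalg.norm(f-b),"wid",np.linalg.norm(e),"ang",a.round(3),a2.round(3))
    return w.mean(0),a
print("tin",A([(108,160)],25),A([(58,160),(158,160)],25))
rect("card",A([(253,75),(358,74),(363,240),(252,241)],17))
rect("glass",A([(80,275),(178,279),(160,538),(63,533)],28))
rect("fob",A([(467,55),(513,54),(522,214),(473,215)],10))
rect("blue",A([(458,312),(556,298),(580,460),(478,472)],17))
c,_=rect("purse",B([(367,252),(685,230),(703,400),(380,422)],70))
rect("insert",B([(54,62),(682,22),(733,457),(80,500)],50))
E
```

```text
tin [[600.3 332.5]] [[600.4 362.6]
 [600.2 302.5]]
card [603.4 214.4] len 103.03040395954483 wid 65.27978186163642 ang 0.029 0.005
glass [451.1 320.3] len 154.12728211977645 wid 57.658708626233 ang -0.038 -0.052
fob [618.9 101.6] len 100.23952747322366 wid 28.941408702518792 ang 0.051 0.017
blue [463.4  85.9] len 98.06994805520895 wid 60.13800395901102 ang 0.138 0.125
purse [ 470.7 -278.1] len 92.3788070152813 wid 173.1478995643058 ang 0.054 0.064
insert [ 511.7 -203.3] len 242.17625858825895 wid 351.17431319449673 ang 0.059 0.06
```

Sizes agree with the given ones to within a few mm, and purse angle is about 0.06. Targets in world coordinates:
- glasses case: (577,-272)
- card case: (462,-126)
- fob: (568,-120)

I'll square the tool to the world axes first, then move over the glasses case.

```bash
python3 -m jog '[[0,0,0,0,0,0.134,0.085],[0,0,0,0,0,0.133,0.085],[0.04,-0.02,0,0,0,0,0.085],[0.04,-0.03,0,0,0,0,0.085],[0.04,-0.03,0,0,0,0,0.085]]' 40; python3 -m jog '[[0.04,-0.03,0,0,0,0,0.085],[0.04,-0.03,0,0,0,0,0.085],[0.04,-0.03,0,0,0,0,0.085],[0.04,-0.03,0,0,0,0,0.085],[0.02,-0.04,0,0,0,0,0.085]]'
```

```text
time_s: 0.6
eef_pos: [259.0, -425.5, 241.9]
ee_rot: [-0.0, 1.0, -0.001, -0.0]
force: [0.2, -0.8, -0.4]
grip_width: 0.997
grip_force: 0.0
time_s: 1.1
eef_pos: [440.1, -265.6, 241.7]
ee_rot: [-0.0, 1.0, -0.0, -0.0]
force: [0.3, -0.6, -0.1]
grip_width: 0.994
grip_force: 0.0
```

```bash
python3 -m jog '[[0.011,-0.045,0,0,0,0,0.085],[0,-0.045,0,0,0,0,0.085],[0,-0.045,0,0,0,0,0.085],[0,-0.045,0,0,0,0,0.085],[0,-0.045,0,0,0,0,0.085]]'; python3 -m jog '[[0,-0.045,0,0,0,0,0.085],[0,-0.045,0,0,0,0,0.085],[0,-0.045,0,0,0,0,0.085],[0,-0.045,0,0,0,0,0.085],[0,-0.045,0,0,0,0,0.085]]'; python3 -m jog '[[0,-0.045,0,0,0,0,0.085],[0,-0.045,0,0,0,0,0.085],[0,-0.045,0,0,0,0.045,0.085],[0,0,0.03,0,0,0,0.085],[0,0,0.03,0,0,0,0.085]]'
```

```text
time_s: 1.6
eef_pos: [449.0, -40.1, 242.1]
ee_rot: [-0.0, 1.0, -0.001, -0.0]
force: [0.8, -0.1, -0.3]
grip_width: 0.998
grip_force: 0.0
time_s: 2.1
eef_pos: [449.2, 184.9, 242.2]
ee_rot: [0.0, 1.0, -0.001, -0.0]
force: [0.6, -0.0, -0.1]
grip_width: 1.001
grip_force: 0.0
time_s: 2.6
eef_pos: [449.5, 319.3, 181.3]
ee_rot: [-0.0, 1.0, -0.022, 0.0]
force: [-0.6, 0.4, -0.0]
grip_width: 0.994
grip_force: 0.0
```

```bash
python3 -m jog '[[0.001,-0.001,0.04,0,0,0,0.085],[0,0,0.04,0,0,0,0.085],[0,0,0.04,0,0,0,0.085],[0,0,0.03,0,0,0,0.085],[0,0,0.013,0,0,0,0.085]]' ; python3 -m jog '[[0,0,0,0,0,0,0.05],[0,0,0,0,0,0,0.05],[0,0,0,0,0,0,0.05],[0,0,0,0,0,0,0.05],[0,0,0,0,0,0,0.05]]' 40
```

```text
time_s: 3.1
eef_pos: [449.5, 318.3, 16.4]
ee_rot: [0.001, 1.0, -0.023, -0.002]
force: [0.1, -0.1, -0.3]
grip_width: 0.99
grip_force: 0.0
time_s: 3.6
eef_pos: [451.7, 319.4, 20.8]
ee_rot: [-0.001, 1.0, -0.023, 0.001]
force: [-1.2, 0.6, 7.4]
grip_width: 0.67
grip_force: 45.4
```

```bash
python3 -m jog '[[0,0,-0.02,0,0,0,0.05],[0,0,-0.04,0,0,0,0.05],[0,0,-0.04,0,0,0,0.05],[0,0,-0.04,0,0,0,0.05],[0,0,-0.03,0,0,0,0.05]]'; python3 -m jog '[[0.011,0.03,0,0,0,0,0.05],[0.011,0.042,0,0,0,0,0.05],[0.011,0.042,0,0,0,0,0.05],[0.011,0.042,0,0,0,0,0.05],[0.011,0.042,0,0,0,0,0.05]]'; python3 -m jog '[[0.011,0.042,0,0,0,0,0.05],[0.011,0.042,0,0,0,0,0.05],[0.011,0.042,0,0,0,0,0.05],[0.011,0.042,0,0,0,0,0.05],[0.011,0.042,0,0,0,0,0.05]]';python3 -m jog '[[0.011,0.042,0,0,0,0,0.05],[0.011,0.042,0,0,0,0,0.05],[0.011,0.042,0,0,0,0,0.05],[0.008,0.042,0,0,0,0,0.05],[0,0.007,0,0,0,0,0.05]]'
```

```text
time_s: 4.1
eef_pos: [451.1, 319.1, 192.4]
ee_rot: [-0.001, 1.0, -0.023, 0.001]
force: [0.9, 0.7, -1.8]
grip_width: 0.674
grip_force: 44.4
time_s: 4.6
eef_pos: [496.7, 117.0, 189.8]
ee_rot: [-0.0, 1.0, -0.023, 0.0]
force: [0.9, -0.0, -1.2]
grip_width: 0.671
grip_force: 44.6
time_s: 5.1
eef_pos: [541.9, -95.4, 189.8]
ee_rot: [0.0, 1.0, -0.023, 0.0]
force: [0.5, 1.1, -0.7]
grip_width: 0.672
grip_force: 44.6
time_s: 5.6
eef_pos: [574.4, -274.6, 188.9]
ee_rot: [0.001, 1.0, -0.025, 0.0]
force: [0.2, -0.4, -1.1]
grip_width: 0.674
grip_force: 44.5
```

```bash
python3 -m jog '[[0,0,0,0,0,-0.14,0.05],[0,0,0,0,0,-0.14,0.05],[0,0,0,0,0,-0.14,0.05],[0,0,0,0,0,-0.14,0.05],[0,0,0,0,0,-0.14,0.05]]'; python3 -m jog '[[0,0,0,0,0,-0.14,0.05],[0,0,0,0,0,-0.14,0.05],[0,0,0,0,0,-0.14,0.05],[0,0,0,0,0,-0.14,0.05],[0,0,0,0,0,-0.14,0.05]]'; python3 -m jog '[[0,0,0,0,0,-0.14,0.05],[0,0,0,0,0,-0.136,0.05],[0,0,0.03,0,0,0,0.05],[0,0,0.02,0,0,0,0.05],[0,0,0,0,0,0,0.05]]'
```

```text
time_s: 6.1
eef_pos: [574.8, -269.8, 189.6]
ee_rot: [-0.0, 0.946, 0.324, 0.0]
force: [-0.1, -0.2, -0.7]
grip_width: 0.673
grip_force: 44.5
time_s: 6.6
eef_pos: [574.8, -269.8, 189.6]
ee_rot: [-0.0, 0.778, 0.629, 0.0]
force: [-0.1, -0.2, -0.9]
grip_width: 0.676
grip_force: 44.5
time_s: 7.1
eef_pos: [573.7, -269.1, 136.8]
ee_rot: [-0.003, 0.686, 0.728, -0.0]
force: [-0.2, 0.2, -1.1]
grip_width: 0.674
grip_force: 44.5
```

```bash
python3 -m jog '[[-0.002,0.002,0.03,0,0,0,0.05],[0,0,0.025,0,0,0,0.05],[0,0,0.012,0,0,0,0.05],[0,0,0.006,0,0,0,0.05],[0,0,0,0,0,0,0.05]]'; python3 -m jog '[[0,0,0.002,0,0,0,0.05],[0,0,0.001,0,0,0,0.05],[0,0,0,0,0,0,0.05]]'
```

```text
time_s: 7.6
eef_pos: [577.2, -272.3, 66.9]
ee_rot: [0.0, 0.686, 0.728, 0.0]
force: [0.5, -0.1, -1.1]
grip_width: 0.671
grip_force: 44.5
time_s: 7.9
eef_pos: [577.1, -272.3, 63.8]
ee_rot: [0.0, 0.686, 0.728, 0.0]
force: [0.6, -0.3, -0.8]
grip_width: 0.671
grip_force: 44.5
```

```bash
python3 -m jog '[[0,0,0.002,0,0,0,0.05],[0,0,0,0,0,0,0.05],[0,0,0,0,0,0,0.072],[0,0,0,0,0,0,0.072],[0,0,0,0,0,0,0.072]]'; python3 -m jog '[[0,0,-0.02,0,0,0,0.072],[0,0,-0.03,0,0,0,0.072],[0,0,-0.04,0,0,0,0.072],[0,0,-0.04,0,0,0,0.072],[0,0,0,0,0,0,0.085]]'
```

```text
time_s: 8.4
eef_pos: [576.9, -272.2, 61.3]
ee_rot: [-0.0, 0.686, 0.728, -0.0]
force: [0.2, -0.0, 0.5]
grip_width: 0.842
grip_force: 0.0
time_s: 8.9
eef_pos: [578.7, -273.3, 197.4]
ee_rot: [0.005, 0.686, 0.728, 0.001]
force: [-0.2, -1.0, 0.2]
grip_width: 0.982
grip_force: 0.0
```

```bash
python3 -m jog '[[0,0,0,0,0,0.147,0.085],[0,0,0,0,0,0.147,0.085],[0,0,0,0,0,0.147,0.085],[0,0,0,0,0,0.147,0.085],[0,0,0,0,0,0.147,0.085]]';  python3 -m jog '[[0,0,0,0,0,0.147,0.085],[0,0,0,0,0,0.147,0.085],[0,0,0,0,0,0.147,0.085],[0,0,0,0,0,0.147,0.085],[0,0,0,0,0,0.147,0.085]]';  python3 -m jog '[[0,0,0,0,0,0.144,0.085],[0.006,-0.035,0,0,0,0,0.085],[0.006,-0.045,0,0,0,0,0.085],[0.006,-0.045,0,0,0,0,0.085],[0.006,-0.045,0,0,0,0,0.085]]'; python3 -m jog '[[0.006,-0.045,0,0,0,0,0.085],[0.004,-0.045,0,0,0,0,0.085],[0,-0.045,0,0,0,0,0.085],[0,-0.045,0,0,0,0,0.085],[0,-0.045,0,0,0,0,0.085]]'; python3 -m jog '[[0,-0.045,0,0,0,0,0.085],[0,-0.043,0,0,0,0,0.085],[0,0,0.04,0,0,0,0.085],[0,0,0.04,0,0,0,0.085],[0,0,0,0,0,0,0.085]]'
```

```text
time_s: 9.4
eef_pos: [576.8, -272.1, 190.5]
ee_rot: [-0.0, 0.903, 0.43, -0.0]
force: [0.3, 0.0, -0.5]
grip_width: 0.994
grip_force: 0.0
time_s: 9.9
eef_pos: [576.8, -272.1, 190.6]
ee_rot: [-0.0, 0.997, 0.077, -0.0]
force: [-0.1, -0.1, 0.2]
grip_width: 0.995
grip_force: 0.0
time_s: 10.4
eef_pos: [598.0, -100.2, 190.7]
ee_rot: [-0.0, 1.0, 0.008, -0.0]
force: [0.4, 0.6, 0.2]
grip_width: 0.994
grip_force: 0.0
time_s: 10.9
eef_pos: [604.3, 125.1, 190.7]
ee_rot: [-0.0, 1.0, 0.008, -0.0]
force: [0.6, -0.7, -0.6]
grip_width: 0.994
grip_force: 0.0
time_s: 11.4
eef_pos: [600.3, 211.1, 105.5]
ee_rot: [0.001, 1.0, 0.008, -0.005]
force: [-0.3, -1.0, -0.6]
grip_width: 0.994
grip_force: 0.0
```

```bash
python3 - <<'E'
from rig import eyes
import cv2
cv2.imwrite("pics/s1.png",cv2.resize(eyes.capture("side")[140:350,130:410,::-1],(800,600),interpolation=cv2.INTER_CUBIC))
E
```

```text
(no output)
```

View pics/s1.png

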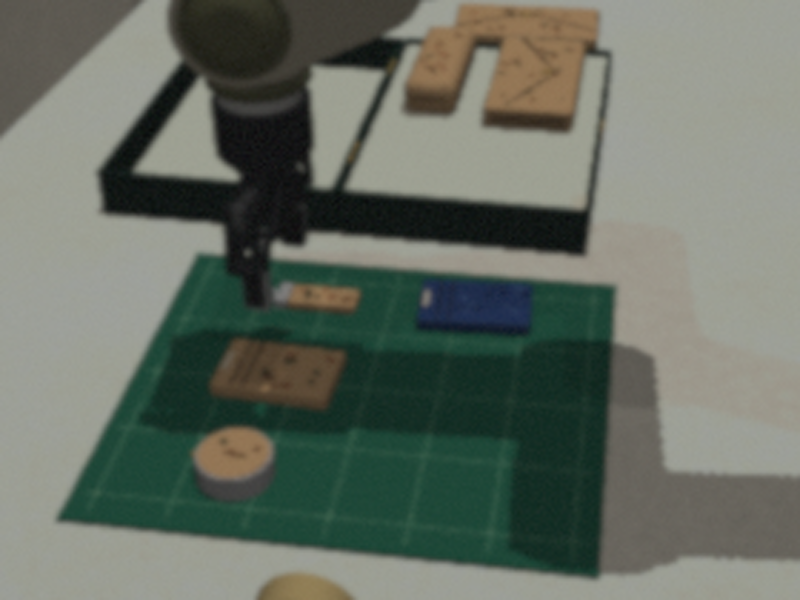

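The side view shows the glasses case (440,68) flat behind the purse and parallel to it. The gripper stands over the card case (278,375).

```bash
python3 -m jog '[[0,0,0.04,0,0,0,0.085],[0,0,0.03,0,0,0,0.085],[0,0,0.014,0,0,0,0.085],[0,0,0.007,0,0,0,0.085],[0,0,0,0,0,0,0.085]]'; python3 -m jog '[[0,0,0.002,0,0,0,0.072],[0,0,0.002,0,0,0,0.072],[0,0,0.002,0,0,0,0.072],[0,0,0,0,0,0,0.072],[0,0,0,0,0,0,0.072]]'
```

```text
time_s: 11.95
eef_pos: [604.1, 211.2, 21.4]
ee_rot: [-0.0, 1.0, 0.008, 0.001]
force: [0.2, -0.4, 0.7]
grip_width: 0.994
grip_force: 0.0
time_s: 12.45
eef_pos: [603.4, 211.3, 14.5]
ee_rot: [-0.0, 1.0, 0.008, 0.0]
force: [0.5, -0.8, -0.2]
grip_width: 0.844
grip_force: 0.0
```

```bash
python3 -m jog '[[0,-0.003,0.002,0,0,0,0.072],[0,0,0.002,0,0,0,0.072],[0,0,0,0,0,0,0.072]]'; python3 -m jog '[[0,0,0.001,0,0,0,0.072],[0,0,0.001,0,0,0,0.072],[0,0,0,0,0,0,0.072]]'
```

```text
time_s: 12.75
eef_pos: [603.0, 214.4, 9.9]
ee_rot: [0.0, 1.0, 0.008, -0.0]
force: [-0.0, 0.6, 0.5]
grip_width: 0.846
grip_force: 0.0
time_s: 13.05
eef_pos: [603.2, 214.2, 8.1]
ee_rot: [0.0, 1.0, 0.008, -0.0]
force: [1.0, -0.3, -0.5]
grip_width: 0.845
grip_force: 0.0
```

```bash
python3 -m jog '[[0,0,0,0,0,0,0.066],[0,0,0,0,0,0,0.058],[0,0,0,0,0,0,0.058],[0,0,0,0,0,0,0.058],[0,0,0,0,0,0,0.058]]' 40
```

```text
time_s: 13.55
eef_pos: [603.5, 214.3, 8.6]
ee_rot: [-0.0, 1.0, 0.008, 0.0]
force: [1.5, -0.9, 2.8]
grip_width: 0.742
grip_force: 45.1
```

```bash
python3 -m jog '[[0,0,-0.01,0,0,0,0.058],[0,0,-0.03,0,0,0,0.058],[0,0,-0.04,0,0,0,0.058],[0,0,-0.04,0,0,0,0.058],[0,0,-0.03,0,0,0,0.058]]'; python3 -m jog '[[-0.015,0.03,0,0,0,0,0.058],[-0.015,0.036,0,0,0,0,0.058],[-0.015,0.036,0,0,0,0,0.058],[-0.015,0.036,0,0,0,0,0.058],[-0.015,0.036,0,0,0,0,0.058]]'; python3 -m jog '[[-0.015,0.036,0,0,0,0,0.058],[-0.015,0.036,0,0,0,0,0.058],[-0.015,0.036,0,0,0,0,0.058],[-0.015,0.036,0,0,0,0,0.058],[-0.013,0.02,0,0,0,-0.043,0.058]]'; python3 -m jog '[[0,0,0.03,0,0,0,0.058],[0,0,0.03,0,0,0,0.058],[0,0,0.02,0,0,0,0.058],[0,0,0,0,0,0,0.058]]'
```

```text
time_s: 14.05
eef_pos: [603.5, 214.3, 161.5]
ee_rot: [-0.0, 1.0, 0.008, 0.001]
force: [0.1, -0.1, 0.2]
grip_width: 0.738
grip_force: 44.7
time_s: 14.55
eef_pos: [530.1, 37.9, 158.7]
ee_rot: [0.0, 1.0, 0.008, 0.0]
force: [1.3, -0.0, -1.0]
grip_width: 0.737
grip_force: 44.6
time_s: 15.05
eef_pos: [459.7, -128.1, 158.7]
ee_rot: [0.0, 1.0, 0.029, 0.0]
force: [-0.4, 0.8, -0.3]
grip_width: 0.735
grip_force: 44.6
time_s: 15.45
eef_pos: [459.3, -125.4, 76.6]
ee_rot: [-0.001, 1.0, 0.029, -0.002]
force: [0.1, 0.4, -0.4]
grip_width: 0.736
grip_force: 44.6
```

```bash
python3 -m jog '[[0.002,0.001,0.012,0,0,0,0.058],[0,0,0.009,0,0,0,0.058],[0,0,0.004,0,0,0,0.058],[0,0,0,0,0,0,0.058]]'; python3 -m jog '[[0,0,0.002,0,0,0,0.058],[0,0,0,0,0,0,0.058],[0,0,0,0,0,0,0.058]]'
```

```text
time_s: 15.85
eef_pos: [462.6, -126.8, 53.1]
ee_rot: [-0.0, 1.0, 0.029, -0.0]
force: [-0.2, 0.0, -0.8]
grip_width: 0.732
grip_force: 44.7
time_s: 16.15
eef_pos: [462.8, -127.0, 51.5]
ee_rot: [0.0, 1.0, 0.029, 0.0]
force: [-0.4, 0.1, -0.1]
grip_width: 0.736
grip_force: 44.7
```

```bash
python3 -m jog '[[0,0,0.001,0,0,0,0.058],[0,0,0,0,0,0,0.074],[0,0,0,0,0,0,0.074],[0,0,0,0,0,0,0.074],[0,0,-0.02,0,0,0,0.074]]'; python3 -m jog '[[0,0,-0.03,0,0,0,0.074],[0,0,-0.04,0,0,0,0.07],[0,0,-0.04,0,0,0,0.06],[0.028,-0.036,0,0,0,0.023,0.05],[0.028,-0.036,0,0,0,0,0.05]]'; python3 -m jog '[[0.028,-0.036,0,0,0,0,0.05],[0.028,-0.036,0,0,0,0,0.05],[0.028,-0.036,0,0,0,0,0.05],[0.028,-0.036,0,0,0,0,0.05],[0,0,0.04,0,0,0,0.05]]'; python3 -m jog '[[0,0,0.04,0,0,0,0.05],[0,0,0.02,0,0,0,0.05],[0,0,0,0,0,0,0.05]]'
```

```text
time_s: 16.65
eef_pos: [461.6, -126.4, 68.9]
ee_rot: [-0.001, 1.0, 0.029, -0.002]
force: [0.1, 0.2, 0.5]
grip_width: 0.866
grip_force: 0.0
time_s: 17.15
eef_pos: [516.1, -52.1, 181.8]
ee_rot: [0.001, 1.0, 0.016, 0.001]
force: [0.4, -0.7, -0.4]
grip_width: 0.587
grip_force: 0.0
time_s: 17.65
eef_pos: [626.5, 99.7, 144.5]
ee_rot: [-0.0, 1.0, 0.02, 0.006]
force: [1.8, -1.2, 0.6]
grip_width: 0.585
grip_force: 0.0
time_s: 17.95
eef_pos: [620.4, 95.7, 77.1]
ee_rot: [-0.0, 1.0, 0.018, -0.003]
force: [-0.7, 0.1, 0.5]
grip_width: 0.585
grip_force: 0.0
```

```bash
python3 - <<'E'
from rig import eyes,sense
import cv2
a=cv2.resize(eyes.capture("side")[140:350,130:410,::-1],(800,600),interpolation=cv2.INTER_CUBIC)
b=cv2.resize(eyes.capture("top")[160:270,220:420,::-1],(800,440),interpolation=cv2.INTER_CUBIC)
cv2.imwrite("pics/s2.png",a);cv2.imwrite("pics/t2.png",b);print(sense()['eef_pos'])
E
```

```text
[622.42621414  95.52559154  81.19865987]
```

View pics/s2.png

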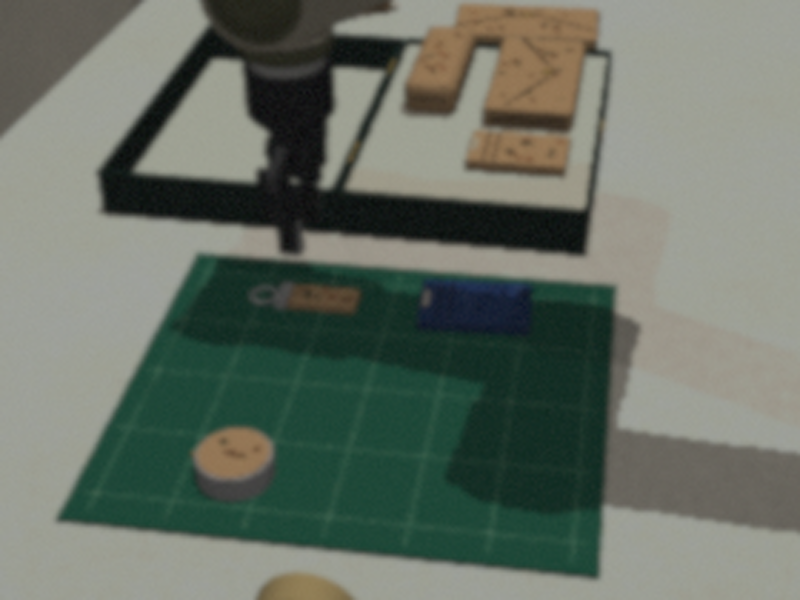

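View pics/t2.png

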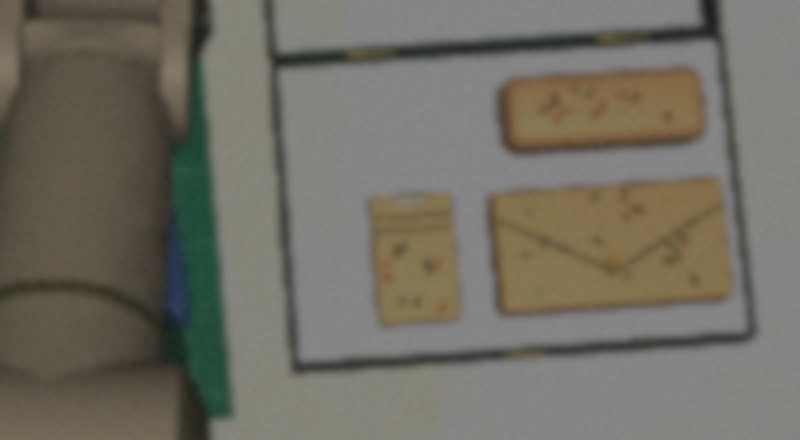

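The card case (415,260) lies left of the purse (612,246), with the glasses case (605,110) behind it. I'll check these against the targets.

```bash
python3 - <<'E'
from h import *
np.set_printoptions(precision=1,suppress=True)
def pose(p,z):
    w=world(crop(p,220,160,4,1),z);e=(w[0]+w[3]-w[1]-w[2])/2;f=(w[0]+w[1]-w[2]-w[3])/2
    return w.mean(0),np.arctan2(-e[0],e[1]),np.arctan2(f[1],f[0]),np.linalg.norm(f),np.linalg.norm(e)
P=pose([(496,194),(720,179),(732,299),(502,313)],70)
for n,q in(("purse",P),("card",pose([(370,198),(452,193),(460,320),(380,325)],58)),("glass",pose([(505,80),(700,70),(705,135),(514,150)],70))):
    a=P[1];R=np.array([[np.cos(a),-np.sin(a)],[np.sin(a),np.cos(a)]])
    print(n,*q,"rel",(q[0]-P[0])@R)
E
```

```text
purse [ 470.5 -277.3] 0.05890106012591248 0.03839839530663978 92.6892035479276 175.1006656298221 rel [0. 0.]
card [ 463.2 -126.9] 0.05672465335773296 0.05061958979149472 99.00493067359241 62.67724553781425 rel [  1.6 150.6]
glass [ 578.2 -276.2] 0.06136911777805767 0.06605299478215974 53.681697601508205 150.6743791463301 rel [107.5  -5.2]
```

Both are well within tolerance. Fob next: I'll grip about 4 mm toward the strap end to stay clear of the clamp.

```bash
python3 -m jog '[[-0.007,-0.006,0.03,0,0,0,0.05],[0,0,0.02,0,0,0,0.045],[0,0,0.008,0,0,0,0.04],[0,0,0,0,0,0,0.04],[0,0,0,0,0,0,0.04]]'; python3 -m jog '[[0,0,0.002,0,0,0,0.04],[0,0,0.002,0,0,0,0.04],[0,0,0.002,0,0,0,0.04],[0,0,0,0,0,0,0.04]]'
```

```text
time_s: 18.55
eef_pos: [615.8, 101.2, 24.1]
ee_rot: [0.0, 1.0, 0.018, 0.001]
force: [0.8, 0.5, 0.3]
grip_width: 0.467
grip_force: 0.0
time_s: 18.95
eef_pos: [614.7, 101.3, 16.1]
ee_rot: [-0.0, 1.0, 0.018, -0.0]
force: [0.8, 1.1, 0.4]
grip_width: 0.466
grip_force: 0.0
```

```bash
python3 -m jog '[[0,0,0.001,0,0,0,0.04],[0,0,0.001,0,0,0,0.04],[0,0,0,0,0,0,0.04]]'; python3 -m jog '[[0,0,0,0,0,0,0.022],[0,0,0,0,0,0,0.022],[0,0,0,0,0,0,0.022],[0,0,0,0,0,0,0.022],[0,0,0,0,0,0,0.022]]' 30
```

```text
time_s: 19.25
eef_pos: [614.7, 101.3, 14.1]
ee_rot: [-0.0, 1.0, 0.018, -0.0]
force: [-0.1, 0.0, 0.9]
grip_width: 0.469
grip_force: 0.0
time_s: 19.75
eef_pos: [614.9, 101.3, 14.5]
ee_rot: [0.0, 1.0, 0.018, 0.0]
force: [0.6, 0.4, 2.4]
grip_width: 0.322
grip_force: 29.5
```

```bash
python3 -m jog '[[0,0,-0.01,0,0,0,0.022],[0,0,-0.03,0,0,0,0.022],[0,0,-0.04,0,0,0,0.022],[0,0,-0.04,0,0,0,0.022],[0,0,-0.03,0,0,0,0.022]]'; python3 -m jog '[[-0.01,0.03,0,0,0,0,0.022],[-0.01,0.04,0,0,0,0,0.022],[-0.01,0.04,0,0,0,0,0.022],[-0.01,0.04,0,0,0,0,0.022],[-0.01,0.04,0,0,0,0,0.022]]';python3 -m jog '[[-0.005,0.033,0,0,0,0,0.022],[0,0,0,0,0,-0.145,0.022],[0,0,0,0,0,-0.145,0.022],[0,0,0,0,0,-0.145,0.022],[0,0,0,0,0,-0.145,0.022]]'; python3 -m jog '[[0,0,0,0,0,-0.145,0.022],[0,0,0,0,0,-0.145,0.022],[0,0,0,0,0,-0.145,0.022],[0,0,0,0,0,-0.145,0.022],[0,0,0,0,0,-0.145,0.022]]';python3 -m jog '[[0,0,0,0,0,-0.145,0.022],[0,0,0,0,0,-0.145,0.022],[0,0,0.04,0,0,0,0.022],[0,0,0.04,0,0,0,0.022],[0,0,0,0,0,0,0.022]]'
```

```text
time_s: 20.25
eef_pos: [615.0, 101.4, 167.6]
ee_rot: [0.0, 1.0, 0.018, 0.001]
force: [0.6, 0.4, -0.3]
grip_width: 0.319
grip_force: 29.4
time_s: 20.75
eef_pos: [570.9, -91.8, 164.9]
ee_rot: [0.0, 1.0, 0.018, 0.0]
force: [0.5, -0.2, 0.4]
grip_width: 0.319
grip_force: 29.4
time_s: 21.25
eef_pos: [567.6, -123.6, 164.8]
ee_rot: [-0.0, 0.952, 0.306, 0.0]
force: [-0.1, -0.5, 0.3]
grip_width: 0.317
grip_force: 29.4
time_s: 21.75
eef_pos: [567.7, -123.4, 164.8]
ee_rot: [0.0, 0.782, 0.624, 0.0]
force: [0.2, -0.6, 0.1]
grip_width: 0.313
grip_force: 29.4
time_s: 22.25
eef_pos: [565.2, -122.5, 80.2]
ee_rot: [-0.004, 0.686, 0.728, -0.002]
force: [-1.7, 0.4, 0.6]
grip_width: 0.317
grip_force: 29.6
```

```bash
python3 -m jog '[[0,0,0.01,0,0,0,0.022],[0,0,0,0,0,0,0.022],[0,0,0,0,0,0,0.022]]'
```

```text
time_s: 22.55
eef_pos: [568.5, -123.8, 75.9]
ee_rot: [0.001, 0.686, 0.728, 0.0]
force: [0.9, 0.7, -0.5]
grip_width: 0.317
grip_force: 29.6
```

```bash
python3 -m jog '[[0,0,0.01,0,0,0,0.022],[0,0,0.005,0,0,0,0.022],[0,0,0.003,0,0,0,0.022],[0,0,0,0,0,0,0.022],[0,0,0.001,0,0,0,0.022]]'; python3 -m jog '[[0,0,0,0,0,0,0.03],[0,0,0,0,0,0,0.044],[0,0,0,0,0,0,0.044],[0,0,0,0,0,0,0.044]]'
```

```text
time_s: 23.05
eef_pos: [567.9, -123.6, 55.4]
ee_rot: [0.0, 0.686, 0.728, 0.0]
force: [-2.0, 0.9, 9.8]
grip_width: 0.316
grip_force: 30.7
time_s: 23.45
eef_pos: [567.8, -123.5, 55.4]
ee_rot: [0.0, 0.686, 0.728, 0.0]
force: [0.2, -0.1, 0.5]
grip_width: 0.517
grip_force: 0.0
```

```bash
python3 -m jog '[[0,0,-0.02,0,0,0,0.044],[0,0,-0.04,0,0,0,0.044],[0,0,-0.04,0,0,0,0.05],[0,0,-0.02,0,0,0,0.085],[0.03,0.006,0,0,0,0,0.085]]'; python3 -m jog '[[0.042,0.006,0,0,0,0,0.085],[0.042,0.006,0,0,0,0,0.085],[0.042,0.006,0,0,0,0,0.085],[0.042,0.006,0,0,0,0,0.085],[0.042,0.006,0,0,0,0,0.085]]'; python3 -m jog '[[0.042,0.006,0,0,0,0,0.085],[0.042,0.006,0,0,0,0,0.085],[0.042,0.006,0,0,0,0,0.085],[0.042,0.006,0,0,0,0,0.085],[0.042,0,0,0,0,0,0.085]]'; python3 -m jog '[[0.003,0,0.03,0,0,0,0.085],[0,0,0.04,0,0,0,0.085],[0,0,0.04,0,0,0,0.085],[0,0,0.02,0,0,0,0.085],[0,0,0,0,0,0,0.085]]'
```

```text
time_s: 23.95
eef_pos: [573.1, -95.6, 178.8]
ee_rot: [0.003, 0.687, 0.727, 0.001]
force: [-0.4, 0.0, -0.7]
grip_width: 0.897
grip_force: 0.0
time_s: 24.45
eef_pos: [589.2, 119.9, 175.4]
ee_rot: [0.0, 0.686, 0.728, 0.0]
force: [0.7, -1.1, 0.0]
grip_width: 0.994
grip_force: 0.0
time_s: 24.95
eef_pos: [600.8, 330.9, 175.2]
ee_rot: [0.0, 0.686, 0.728, 0.0]
force: [-0.0, -0.9, -0.2]
grip_width: 0.997
grip_force: 0.0
time_s: 25.45
eef_pos: [598.9, 331.6, 41.8]
ee_rot: [-0.001, 0.686, 0.728, -0.003]
force: [-0.3, 0.2, 0.4]
grip_width: 1.0
grip_force: 0.0
```

```bash
python3 -m jog '[[0,0,0,0,0,0,0.085]]'; python3 - <<'E'
from rig import eyes
import cv2
b=cv2.resize(eyes.capture("top")[160:270,220:420,::-1],(800,440),interpolation=cv2.INTER_CUBIC)
cv2.imwrite("pics/t3.png",b)
E
```

```text
time_s: 25.55
eef_pos: [601.0, 332.4, 46.3]
ee_rot: [0.0, 0.686, 0.728, 0.0]
force: [-0.1, -0.5, 0.6]
grip_width: 0.997
grip_force: 0.0
```

View pics/t3.png

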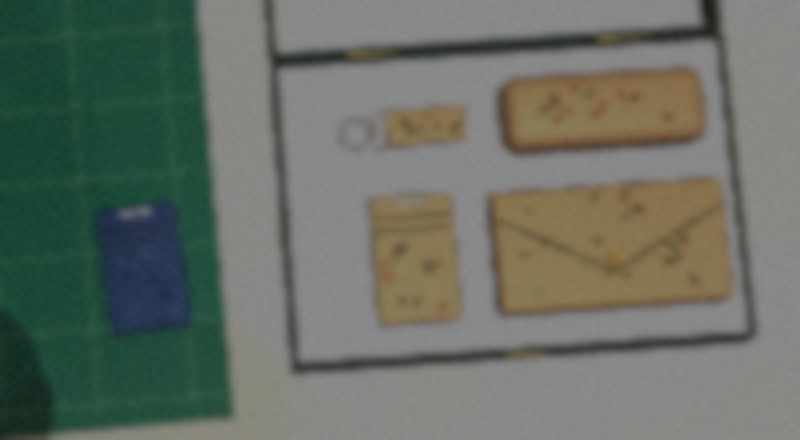

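The fob (402,128) sits in line with the glasses case and centred behind the card case. Gripping the tin next.

```bash
python3 -m jog '[[0,0,0.02,0,0,0,0.085],[0,0,0.01,0,0,0,0.085],[0,0,0.003,0,0,0,0.078],[0,0,0,0,0,0,0.072],[0,0,0,0,0,0,0.053]]' 30; python3 -m jog '[[0,0,0,0,0,0,0.053],[0,0,0,0,0,0,0.053],[0,0,0,0,0,0,0.053]]'
```

```text
time_s: 26.1
eef_pos: [601.0, 332.4, 13.4]
ee_rot: [0.0, 0.686, 0.728, 0.001]
force: [-0.1, -1.8, 28.9]
grip_width: 0.694
grip_force: 23.3
time_s: 26.4
eef_pos: [601.2, 332.5, 13.6]
ee_rot: [0.0, 0.686, 0.728, 0.001]
force: [0.1, -0.4, 5.5]
grip_width: 0.691
grip_force: 32.9
```

```bash
python3 -m jog '[[0,0,-0.01,0,0,0,0.053],[0,0,-0.03,0,0,0,0.053],[0,0,-0.04,0,0,0,0.053],[0,0,-0.04,0,0,0,0.053],[0,0,-0.03,0,0,0,0.053]]'; python3 -m jog '[[-0.03,-0.014,0,0,0,0,0.053],[-0.038,-0.014,0,0,0,0,0.053],[-0.038,-0.014,0,0,0,0,0.053],[-0.038,-0.014,0,0,0,0,0.053],[-0.038,-0.014,0,0,0,0,0.053]]'; python3 -m jog '[[-0.038,-0.014,0,0,0,0,0.053],[-0.038,-0.014,0,0,0,0,0.053],[-0.038,-0.014,0,0,0,0,0.053],[-0.038,-0.014,0,0,0,0,0.053],[-0.038,-0.014,0,0,0,0,0.053]]'; python3 -m jog '[[-0.038,-0.014,0,0,0,0,0.053],[-0.036,-0.012,0,0,0,0,0.053],[-0.004,0,0.03,0,0,0,0.053],[0,0,0.03,0,0,0,0.053],[0,0,0,0,0,0,0.053]]';python3 -m jog '[[0,0,0.01,0,0,0,0.053],[0,0,0,0,0,0,0.053],[0,0,0,0,0,0,0.053]]'
```

```text
time_s: 26.9
eef_pos: [600.7, 332.4, 165.8]
ee_rot: [0.001, 0.686, 0.728, 0.001]
force: [-0.5, 0.1, -0.2]
grip_width: 0.686
grip_force: 32.6
time_s: 27.4
eef_pos: [540.7, 145.0, 162.8]
ee_rot: [0.0, 0.685, 0.728, 0.0]
force: [0.2, -0.2, -0.7]
grip_width: 0.686
grip_force: 32.7
time_s: 27.9
eef_pos: [482.3, -48.9, 162.9]
ee_rot: [0.0, 0.686, 0.728, 0.0]
force: [0.6, -0.4, -0.0]
grip_width: 0.688
grip_force: 32.7
time_s: 28.4
eef_pos: [460.0, -126.3, 100.0]
ee_rot: [-0.003, 0.686, 0.728, -0.001]
force: [-0.9, 0.5, 0.2]
grip_width: 0.691
grip_force: 32.8
time_s: 28.7
eef_pos: [462.3, -126.9, 93.2]
ee_rot: [0.001, 0.685, 0.728, 0.0]
force: [-0.4, 0.4, -0.0]
grip_width: 0.689
grip_force: 32.8
```

```bash
python3 -m jog '[[0,0,0.014,0,0,0,0.053],[0,0,0.006,0,0,0,0.053],[0,0,0.002,0,0,0,0.053],[0,0,0.001,0,0,0,0.053],[0,0,0,0,0,0,0.053]]'; python3 -m jog '[[0,0,0,0,0,0,0.065],[0,0,0,0,0,0,0.072],[0,0,0,0,0,0,0.072],[0,0,-0.02,0,0,0,0.072],[0,0,-0.03,0,0,0,0.072]]'; python3 -m jog '[[0,0,-0.04,0,0,0,0.072],[0,0,-0.04,0,0,0,0.072],[0.04,-0.02,0,0,0,0,0.072],[0.045,-0.02,0,0,0,0,0.072],[0.045,-0.02,0,0,0,0,0.072]]'; python3 -m jog '[[0.045,0,0,0,0,0,0.072],[0.045,0,0,0,0,0,0.072],[0.045,0,0,0,0,0,0.072],[0.03,0,0,0,0,0,0.072],[0,0,0,0,0,0,0.072]]'; python3 - <<'E'
from rig import eyes
import cv2
a=cv2.resize(eyes.capture("side")[110:280,130:410,::-1],(800,486),interpolation=cv2.INTER_CUBIC)
b=cv2.resize(eyes.capture("top")[160:270,220:420,::-1],(800,440),interpolation=cv2.INTER_CUBIC)
cv2.imwrite("pics/s4.png",a);cv2.imwrite("pics/t4.png",b)
E
```

```text
time_s: 29.2
eef_pos: [462.0, -127.0, 69.7]
ee_rot: [0.0, 0.686, 0.728, 0.0]
force: [-0.6, -0.0, -0.6]
grip_width: 0.691
grip_force: 32.8
time_s: 29.7
eef_pos: [461.0, -126.5, 118.9]
ee_rot: [-0.002, 0.686, 0.728, -0.0]
force: [0.7, 0.7, -0.2]
grip_width: 0.845
grip_force: 0.0
time_s: 30.2
eef_pos: [393.0, 0.4, 199.5]
ee_rot: [0.0, 0.686, 0.728, 0.0]
force: [0.3, 1.1, 0.5]
grip_width: 0.844
grip_force: 0.0
time_s: 30.7
eef_pos: [383.6, 166.6, 199.4]
ee_rot: [-0.0, 0.684, 0.729, 0.0]
force: [0.3, -0.4, 0.2]
grip_width: 0.845
grip_force: 0.0
```

View pics/s4.png

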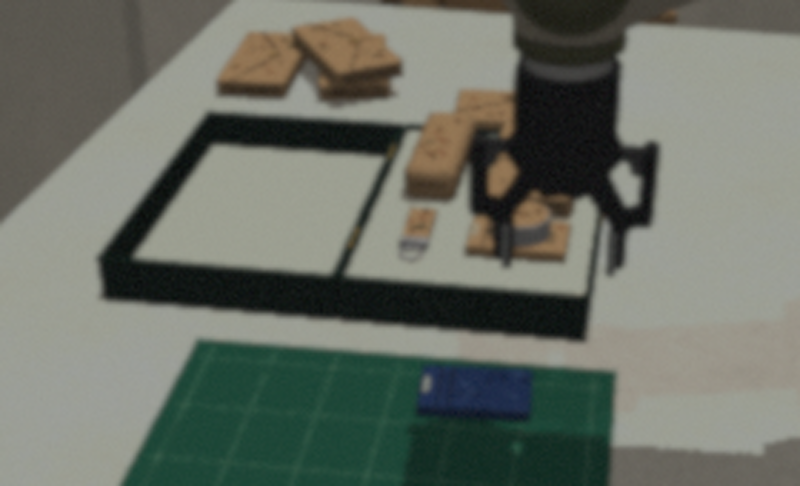

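View pics/t4.png

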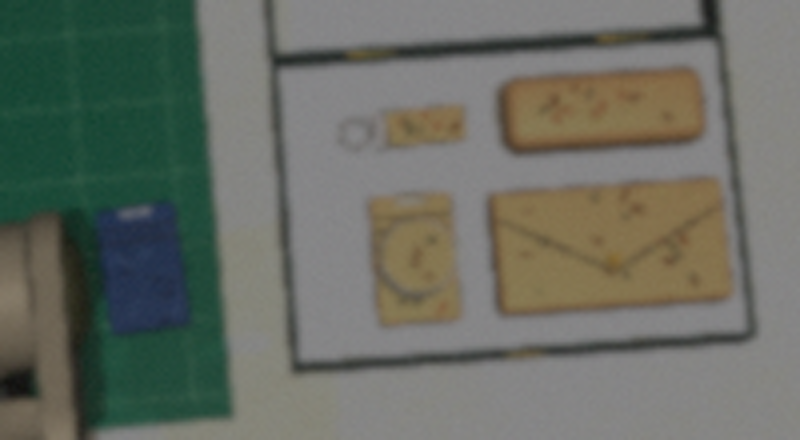

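The tin (417,255) is centred on the card case (415,260), allowing for its height. Everything lies flat and the gripper is clear.

```bash
python3 -c "
from rig import finish_job
print(finish_job())"
```

```text
the job is handed in; nothing more can be done
None
```

I placed all four items and handed the job in at about 31 s of the 109 s allowed. The last pictures put everything within tolerance, but the hand-in returned no verdict.

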